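# Roll a label roll into the printer's bay, seat it on the feeler and leave it on the mark

### The arm

A 6-joint arm with a two-finger parallel gripper is mounted at the origin on the work surface. World frame = base frame: x ahead of the robot, y to its left, z up, the work surface at z = 0. Lengths are in m, angles in rad, forces in N, time in s.
With the tool pointing down it reaches from about 0.4 to 0.825 m from the base axis. Payload 7 kg.
Tool frame: the origin (TCP) lies at the centre of the arm's flange, where the gripper is bolted on; the fingertips stand 178 mm ahead of it and the grasp point (between the pads) lies ahead of it (tcp_to_grasp is the z of the grasp point in the tool frame, in m); z points along the fingers, x is the direction in which the jaws open and shut, and the axes are right-handed (so a half turn about z gives the same grasp; the last joint's range is limited). The gripper opens to 88 mm and grips with 3 to 60 N. Pads are 19 mm wide; open, the fingers measure 130 mm over their backs; the gripper's body (78 mm by 193 mm) begins 47 mm behind the grasp point.
Start: joints at [-0.94, 0.359, 0.012, 0, -1.224, -0.288], TCP at [0.227, -0.636, 0.405] pointing down, gripper open.
Joint ranges: [-3.07, 3.07], [-1.43, 2.12], [-1.02, 1.25], [-3.03, 1.67], [-3.05, -0], [-3.03, 3.03]. Speed limits (rad/s): [2.39, 2.39, 3.01, 3.14, 3.14, 3.14].

### API

Orientations are given as [roll, pitch, yaw] about the fixed x, y, z axes, in that order (R = Rz(yaw) Ry(pitch) Rx(roll)).
In Python, from station import get_state, grab_frame, job_done, tcp_to_grasp gives the robot as it stands.
- The arm moves only by the tool drive_tool, never from a script. Its argument "moves" is a list of rows, each a list of 7 numbers: the shift along the tool's x, y, z in mm, then the turn, a rotation vector about the tool's x, y, z in degrees, then the closure, from -1 (fully open) to 1 (shut), so that 0 is half open. In form: [[dx, dy, dz, ax, ay, az, claw], ...]. A call has 1 to 12 rows; each row is the pose to reach, as a shift and turn from the pose commanded when the call began, along the tool's axes at that moment; what a row does not reach only later rows make up. A row lasts 1/8 s, in which the tool goes at most 62.5 mm and 10.7 degrees, less where a joint would pass 70% of its speed; a pose out of reach is approached as far as the arm can. A call with a gripper value outside its range is refused whole. The fingers move at their own pace and stop on an object; "grip_force" is the grip in N (left out, the last holds). Time passes only in rows, so rows that repeat a pose let the fingers close. It gives the time, the measured TCP pose, the force and the opening at its end, in the units of the state.
- get_state(): the state, without advancing time (a new reading comes with each control period).
- grab_frame(name): name is "scene" or "top"; returns a dict with "img" (420x560x3 uint8, red, green, blue), "range_z" (420x560 float32, m along the optical axis (not along the pixel's ray), 0 where there is no reading), "fovy" (degrees; the focal length in pixels is half the picture's height over the tangent of half this angle, whatever the lens; pixels are square), "cx", "cy" (the principal point, pixels), "k1" (the pictures are not rectified: a ray, as slopes to the right and down, at radius r is drawn at 1 + k1 r^2 times it, then the intrinsics apply), "rvec" (rotation vector, rad) and "tvec" (3), from world to camera coordinates, as OpenCV has them. Camera axes: x right, y down, z forward; pixel columns grow to the right and rows downward; lengths in m; the calibration is good to about 2 mm. A picture is of the moment at which its call begins.
- job_done(): hands the job in, once; it reports no verdict.
The state is a dict: "t": time; "q": joint angles; "qd": joint speeds; "joint_efforts": joint torques, N m; "eef_pos": TCP position; "ee_rot": TCP orientation; "force": force on the tool from outside, world axes, zero at the start; "moment": the same for the moment, N m; "width": finger opening in m.
Only numpy, scipy, OpenCV 4.12 (cv2) and the standard library are available. Lean on these libraries where they do the work, as an engineer would, in place of code of your own. Each camera call takes 0.05 s, during which the arm holds its last target. There are 200 camera calls.

### The job

Roll the yellow-striped label roll along the desk, without picking it up, over the low lip of the label printer's bay and on until it bears against the orange spring feeler bar. Hold it there with a steady push of about 10 newtons for a second (never 20 or more), then ease off slowly and leave the roll lying at rest on the blue mark in the bay, square and between the blue end lines. Leave the mug, the stapler and the small spare roll alone.

Things in the scene. Friction and masses are not known exactly. Their poses are not given: they have to be found in the camera images.
- roll: label roll, rigid cylinder in slick film (friction about 0.3 on desk and bay, more on fingertips), 70 mm in diameter, 170 mm long, 0.45 to 0.8 kg, lying on the desk before the bay, within 0.1 rad of square to it; a yellow stripe runs along it. Origin at its centre (35 mm above what it lies on); its own y is the cylinder axis, x and z turn as it rolls
- printer: white and grey label printer, fixed; origin on the desk straight below the mark; x points into the bay (the way the roll goes), y across it, z up. Its 66 mm tall body begins at x = +115 mm. Low white cheeks, 45 mm high, stand from x = -30 to +120 mm, inner faces at y = -118 and +118 mm. Blue end lines on the floor at y = -107 and +107 mm
- lip (a point): middle of the crest of the grey lip, 30 mm before the mark, 9 mm above the desk, axes as the printer's. In front of it a ramp 236 mm wide rises from the desk (52 mm before the crest); behind it the floor falls to a valley 2 mm high, 4 mm before the mark, and then rises at 3 degrees to the printer body
- mark (a point): where the roll's centre lies when it rests on the mark: 37.3 mm above the printer's origin, same axes. Here the roll is cradled between lip and rising floor; from further in it rolls gently back to here by itself when let go slowly. A blue stripe crosses the floor below, and one is on each cheek
- sensor: feeler unit at the back of the bay, fixed to the printer; origin 108 mm beyond the mark along x, 40 mm above the desk. It carries the orange feeler bar, 150 mm wide across the bay, 25 to 55 mm above the desk, which gives way along x against a spring, 6 N per mm, at most 6 mm, and comes back. Until the roll meets the bar it takes about 1 N to push it up the bay floor
- feeler (a point): nominal place of the middle of the feeler bar's front face at rest: 57 mm beyond the mark along x, 40 mm above the desk. The real bar was adjusted by up to 15 mm either way along x, which this point does not show: the roll's centre is 7 to 37 mm beyond the mark when they touch
- mug: white mug, 80 mm wide, 90 mm tall, standing beside the roll's way; origin under its centre; leave alone
- stapler: blue and black stapler 145 x 36 x 50 mm lying on the desk; origin under its centre, its x lengthwise; leave alone
- spare: small spare roll standing on end, 68 mm in diameter, 55 mm tall; origin under its centre; leave alone
Mind the look-alikes: they are no part of the job. What is shaped like the roll but green or purple is not meant.

How it is judged:
By the outcome, as a careful person would: the job done as asked, in the order asked, and still so for the second after the job is handed in, with the robot touching nothing.
It also fails if it takes over 64 s, if anything falls off the work surface, if the arm or the gripper's body presses on something with over 40 N, if the wrist force passes 120 N, or if a joint passes its speed limit or range.

## Working session

There is one attempt and no reset: what is moved stays moved. The work goes in short steps, Python scripts to look and compute and a tool call to move; the robot and the scene stay as the last step left them, time stands still between calls to the robot, and variables do not carry over. Pictures are saved under pics/ and viewed, about 8 in all and at most 12, crops included, and the job is handed in when it is done.

Besides the shell and the picture viewer there is one more tool, called after ">>>" as name([rows], argument=value, ...), one row to a line, values as JSON. drive_tool: Moves the arm, as the interface text tells. Its arguments: {"type":"object","properties":{"moves":{"type":"array"},"grip_force":{"type":"number"}},"required":["moves"]}

```bash
mkdir -p pics; ls; cat > h.py <<'E'
import numpy as np,cv2
from station import *
def K(f):
    h=f['img'].shape[0]; fl=h/2/np.tan(np.radians(f['fovy'])/2); return fl
def world(f,u,v,d=None,z=None):
    """pixel -> world using depth image (z None) or plane height z"""
    fl=K(f); p=np.array([(u-f['cx'])/fl,(v-f['cy'])/fl]); s=p.copy()
    for _ in range(20): s=p/(1+f['k1']*(s@s))
    R,_=cv2.Rodrigues(np.array(f['rvec'])); t=np.array(f['tvec']).ravel()
    ray=np.array([s[0],s[1],1.]); c=-R.T@t; w=R.T@ray
    if z is None:
        d=f['range_z'][int(round(v)),int(round(u))] if d is None else d
        return c+w*d
    return c+w*(z-c[2])/w[2]
def pix(f,P):
    R,_=cv2.Rodrigues(np.array(f['rvec'])); c=R@np.array(P)+np.array(f['tvec']).ravel()
    s=c[:2]/c[2]; s=s*(1+f['k1']*(s@s)); return s*K(f)+[f['cx'],f['cy']]
def cloud(f):
    fl=K(f);H,W=f['range_z'].shape
    u,v=np.meshgrid(np.arange(W),np.arange(H)); p=np.stack([(u-f['cx'])/fl,(v-f['cy'])/fl],-1); s=p.copy()
    for _ in range(20): s=p/(1+f['k1']*(s**2).sum(-1,keepdims=True))
    R,_=cv2.Rodrigues(np.array(f['rvec'])); t=np.array(f['tvec']).ravel()
    d=f['range_z'][...,None]; return (np.concatenate([s,np.ones_like(d)],-1)*d-t)@R
def save(img,n,s=1.4): cv2.imwrite('pics/'+n,cv2.resize(img[...,::-1],None,fx=s,fy=s,interpolation=cv2.INTER_CUBIC))
E
python3 - <<'E'
from h import *
import pickle
print(get_state(),tcp_to_grasp)
for n in('scene','top'):
    f=grab_frame(n); pickle.dump(f,open(n+'.pkl','wb')); save(f['img'],n+'0.png'); print({k:f[k] for k in f if k not in('img','range_z')})
E
```

```text
pics
{'t': 0.0, 'q': array([-9.39924507e-01,  3.59350545e-01,  1.10250428e-02, -3.82715333e-04,
       -1.22411093e+00, -2.88105045e-01]), 'qd': array([-0.0007986 ,  0.00060761,  0.00144354,  0.00157649,  0.00147549,
       -0.00102929]), 'joint_efforts': array([ 1.08488846e-04, -5.82706475e+01,  2.93060589e+01,  6.99741259e+00,
        6.76023628e-03, -2.32443081e-04]), 'eef_pos': array([ 0.2267906 , -0.63552623,  0.40372536]), 'ee_rot': array([-3.14147154e+00, -1.67474667e-03,  1.91343267e+00]), 'force': array([-0.25975759, -0.00973468,  0.16878404]), 'moment': array([-0.06637305, -0.02813233,  0.02841955]), 'width': 0.08784922643686233} 0.1593
{'fovy': 50.07150067241633, 'cx': 276.1290785276035, 'cy': 205.17758745252328, 'k1': -0.03129901414066467, 'rvec': array([ 1.31195915,  2.23057968, -0.89569625]), 'tvec': array([ 0.22283219, -0.31877626,  1.41345347])}
{'fovy': 47.28824847990295, 'cx': 276.29540688300955, 'cy': 209.43380537568189, 'k1': 0.051911766646929314, 'rvec': array([ 2.19868963, -2.19176931,  0.09761217]), 'tvec': array([0.03134917, 0.52840027, 1.21837996])}
```

View pics/scene0.png

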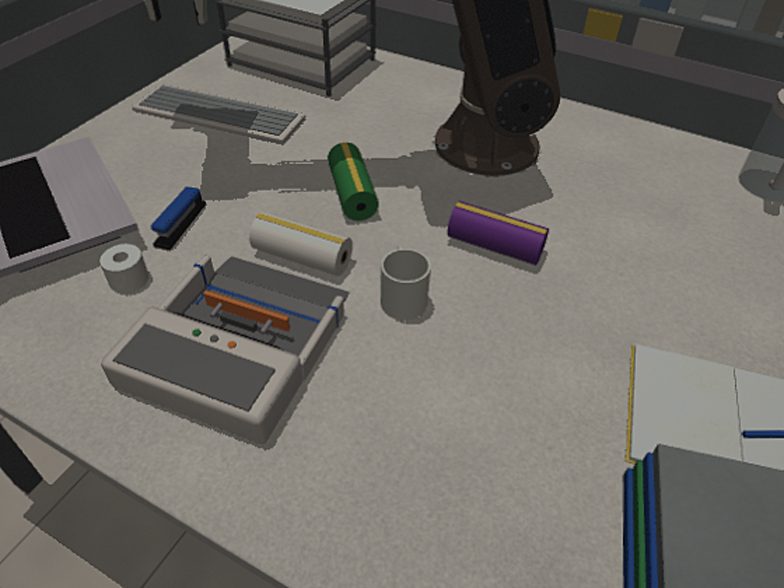

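View pics/top0.png

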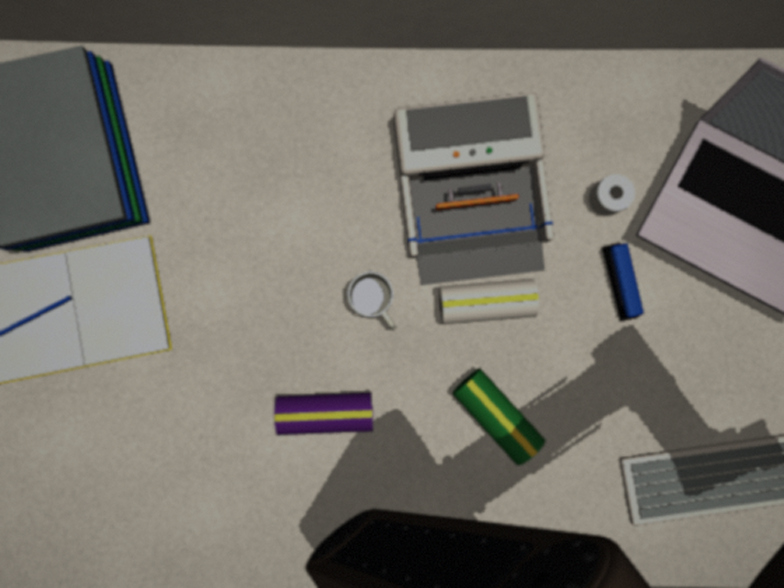

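The target is the white roll with the yellow stripe, at top0 (490,302) and scene0 (300,243). Its look-alikes are the green roll at top0 (498,415) and the purple one at (324,413). The mug is at (368,297), the stapler at (623,282) and the spare at (614,193). Next I measure from the depth clouds.

```bash
cat > meas.py <<'E'
from h import *
def roll(f,lo=(.4,-.3),hi=(.7,.2)):
    """roll pose from yellow stripe-bearing white cylinder points: fit y-axis & top line"""
    P=cloud(f); return P
E
python3 - <<'E'
from h import *
import pickle
f=pickle.load(open('top.pkl','rb')); s=1.4
def w(u,v,z=None): return np.round(world(f,u/s,v/s,z=z),4)
for n,u,v,z in [('rollL',442,303,None),('rollR',538,299,None),('rollc',490,300,None),('blueL',411,240,None),('blueR',549,229,None),('cheekLnear',414,254,None),('cheekRnear',550,240,None),('rampL',420,284,0),('rampR',543,269,0),('bodyL',405,172,None),('bodyR',543,158,None),('barL',436,209,None),('barR',516,197,None),('mug',369,297,.09),('handle',393,326,.045),('stapler',623,281,.05),('spare',614,193,.055),('desk',480,340,None)]:
    print(n,w(u,v),w(u,v,z) if z is not None else '')
save(f['img'][110:250,250:430],'topcrop.png',4.2)
E
```

```text
rollL [ 0.5079 -0.0637  0.0674] 
rollR [ 0.5157 -0.2341  0.0658] 
rollc [ 0.5136 -0.149   0.0655] 
blueL [ 0.6228 -0.0099  0.0477] 
blueR [ 0.644  -0.2601  0.0472] 
cheekLnear [ 0.5978 -0.0155  0.044 ] 
cheekRnear [ 0.6255 -0.2644  0.0367] 
rampL [ 0.5473 -0.0296 -0.0029] [ 0.5471 -0.0294  0.    ]
rampR [ 0.5768 -0.2617 -0.0057] [ 0.5762 -0.2603  0.    ]
bodyL [0.7434 0.0018 0.0627] 
bodyR [ 0.7882 -0.2634 -0.003 ] 
barL [ 0.6831 -0.0569  0.0303] 
barR [ 0.7015 -0.1999  0.0514] 
mug [0.522  0.0659 0.0046] [0.5166 0.0652 0.09  ]
handle [0.467  0.0229 0.0675] [0.4675 0.0223 0.045 ]
stapler [ 0.55   -0.392   0.0467] [ 0.5497 -0.3908  0.05  ]
spare [ 0.717  -0.3895  0.0171] [ 0.7085 -0.3758  0.055 ]
desk [ 4.429e-01 -1.411e-01  1.000e-04]
```

View pics/topcrop.png

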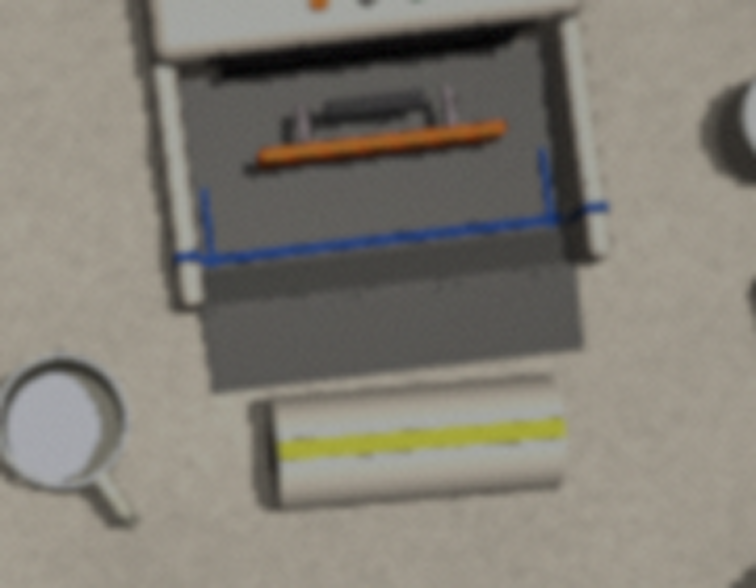

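```bash
cat > bay.py <<'E'
from h import *
from scipy.optimize import least_squares
import json
def fit_roll(f,c0,yaw0,zc=.035):
    """fit horizontal cylinder R=35 mm to depth cloud near c0; returns centre xy, yaw of travel normal, z"""
    P=cloud(f).reshape(-1,3); 
    n=np.array([np.cos(yaw0),np.sin(yaw0)]);t=np.array([-n[1],n[0]])
    d=P[:,:2]-c0; k=(abs(d@n)<.034)&(abs(d@t)<.095)&(P[:,2]>zc+.005)&(P[:,2]<zc+.045); P=P[k]
    def res(p):
        n=np.array([np.cos(p[1]),np.sin(p[1])]); return np.hypot((P[:,:2]-c0)@n-p[0],P[:,2]-p[2])-.035
    r=least_squares(res,[0,yaw0,zc],loss='soft_l1',f_scale=.002); a,y,z=r.x
    n=np.array([np.cos(y),np.sin(y)]);t=np.array([-n[1],n[0]]); s=(P[:,:2]-c0)@t
    lo,hi=np.percentile(s,[.5,99.5]); c=np.array(c0)+a*n+(lo+hi)/2*t
    return c,y,z,hi-lo,len(P),np.abs(r.fun).mean()
def tobay(p,B): 
    c,s=np.cos(B[2]),np.sin(B[2]); d=np.array(p)[:2]-B[:2]; return np.array([c*d[0]+s*d[1],-s*d[0]+c*d[1]])
E
python3 - <<'E'
from bay import *
import pickle
f=pickle.load(open('top.pkl','rb'))
def w(u,v,z): return world(f,u/4.2+250-.4,v/4.2+110-.4,z=z)
A,Bq=w(212,392,0),w(582,348,0)
C,D=w(205,262,.003),w(550,218,.003)
E,F=w(262,163,.055),w(505,131,.055)
for n,a,b in(('ramp',A,Bq),('blue',C,D),('bar',E,F)):
    d=a-b; print(n,np.round((a+b)/2,4),'len',round(np.hypot(*d[:2]),4),'yaw',round(np.arctan2(-d[0],d[1]),4))
d=C-D; yaw=np.arctan2(-d[0],d[1]); n=np.array([np.cos(yaw),np.sin(yaw)])
print('ramp->mark',((C+D)/2-(A+Bq)/2)[:2]@n,'bar',((E+F)/2-(C+D)/2)[:2]@n)
for nm in('top','scene'):
    g=pickle.load(open(nm+'.pkl','rb')); r=fit_roll(g,[.514,-.149],.07); print(nm,r)
    r=fit_roll(g,r[0],r[1]); print(nm,r)
# printer body/cheek from depth: cheek tops
P=cloud(f).reshape(-1,3)
cen=(A[:2]+Bq[:2])/2+82*n/1000; q=(P[:,:2]-cen)@np.array([[n[0],-n[1]],[n[1],n[0]]])
for s in(-1,1):
    k=(abs(P[:,2]-.045)<.004)&(abs(q[:,1]-s*.124)<.02)&(q[:,0]>-.02)&(q[:,0]<.11); print('cheek',s,k.sum(),np.median(q[k,1]),np.polyfit(q[k,0],q[k,1],1))
k=(abs(q[:,1])<.06)&(P[:,2]>.045)&(P[:,2]<.057)&(q[:,0]>.03)&(q[:,0]<.1); print('bar pts',np.percentile(q[k,0],[2,25,50,75,98]),k.sum())
E
```

```text
ramp [ 0.5611 -0.1454  0.    ] len 0.2332 yaw 0.1225
blue [ 0.6425 -0.1332  0.003 ] len 0.2181 yaw 0.1319
bar [ 0.6905 -0.1292  0.055 ] len 0.1477 yaw 0.1365
ramp->mark 0.08222766452096908 bar 0.04816159500866683
top (array([ 0.51381956, -0.14857515]), np.float64(0.08781614299662777), np.float64(0.03328079230014433), np.float64(0.16908442357283093), 1821, np.float64(0.0016283667837005986))
top (array([ 0.51381466, -0.14857613]), np.float64(0.087811375623879), np.float64(0.03328113895348075), np.float64(0.16908262263770635), 1836, np.float64(0.0016186840621285595))
scene (array([ 0.51210378, -0.14778606]), np.float64(0.08337756178476961), np.float64(0.03615171535036596), np.float64(0.1707355786702684), 1566, np.float64(0.0018918236430749808))
scene (array([ 0.51190087, -0.14777566]), np.float64(0.08419514001980263), np.float64(0.036188819602812616), np.float64(0.17076326011176168), 1491, np.float64(0.0019188739536211425))
cheek -1 207 -0.12493411988942496 [ 0.00290339 -0.12497403]
cheek 1 213 0.1231032475150255 [-0.01119711  0.12367419]
bar pts [0.0480263  0.04990028 0.05301787 0.05667738 0.08113619] 217
```

```bash
cat > goto.py <<'E'
from bay import *
import sys
from scipy.spatial.transform import Rotation as Ro
B=np.array([.6425,-.134,.128])
def target(bx,by,ztip,yaw):
    c,s=np.cos(B[2]),np.sin(B[2]); return np.array([B[0]+c*bx-s*by,B[1]+s*bx+c*by,ztip+.178]),Ro.from_euler('xyz',[np.pi,0,yaw])
def rel(bx,by,ztip,yaw,st=None):
    st=st or get_state(); R=Ro.from_euler('xyz',st['ee_rot']); p,Rt=target(bx,by,ztip,yaw)
    return np.round(np.r_[R.inv().apply(p-st['eef_pos'])*1000,np.degrees((R.inv()*Rt).as_rotvec())],1)
def show():
    s=get_state(); print('t',round(s['t'],2),'bay',np.round(tobay(s['eef_pos'],B)*1000,1),'tipz',round((s['eef_pos'][2]-.178)*1000,1),'rpy',np.round(s['ee_rot'],3),'F',np.round(s['force'],1),'w',round(s['width'],4))
if __name__=='__main__':
    show(); a=[float(x) for x in sys.argv[1:]]
    if a: print(rel(a[0]/1000,a[1]/1000,a[2]/1000,a[3]))
E
python3 goto.py -130.5 2 130 3.2696; python3 -c "
from goto import *;print(tobay([.513,-.148],B))"
```

```text
t 0.1 bay [-476.3 -444.4] tipz 225.8 rpy [-3.141e+00 -1.000e-03  1.914e+00] F [-0.  -0.3  0.1] w 0.0877
[ 3.623e+02  4.330e+02  9.630e+01  1.000e-01 -1.000e-01 -7.770e+01]
[-0.13022769  0.00264531]
```

>>> drive_tool([
  [362, 433, 95, 0, 0, -77.7, -1],
  [362, 433, 95, 0, 0, -77.7, -1],
  [362, 433, 95, 0, 0, -77.7, -1],
  [362, 433, 95, 0, 0, -77.7, -1],
  [362, 433, 95, 0, 0, -77.7, -1],
  [362, 433, 95, 0, 0, -77.7, -1],
  [362, 433, 95, 0, 0, -77.7, -1],
  [362, 433, 95, 0, 0, -77.7, -1],
  [362, 433, 95, 0, 0, -77.7, -1],
  [362, 433, 95, 0, 0, -77.7, -1],
  [362, 433, 95, 0, 0, -77.7, -1],
  [362, 433, 95, 0, 0, -77.7, -1],
])

```text
t: 1.6
eef_pos: [0.5124, -0.1501, 0.3097]
ee_rot: [3.142, -0.0, -3.014]
force: [-0.3, -0.0, -0.7]
width: 0.0875
```

```bash
python3 goto.py -130.5 2 22 3.2696; python3 - <<'E'
from goto import *
f=grab_frame('scene'); save(f['img'][100:300,90:330],'s1.png',3.2)
P=cloud(f)
for p in ([.513,-.148,.07],):print(pix(f,p))
E
```

```text
t 1.6 bay [-131.1    0.7] tipz 131.7 rpy [ 3.142 -0.    -3.014] F [-0.3 -0.  -0.7] w 0.0875
[ -0.6   1.3 109.7   0.   -0.   -0. ]
[213.84772465 163.41584412]
```

View pics/s1.png

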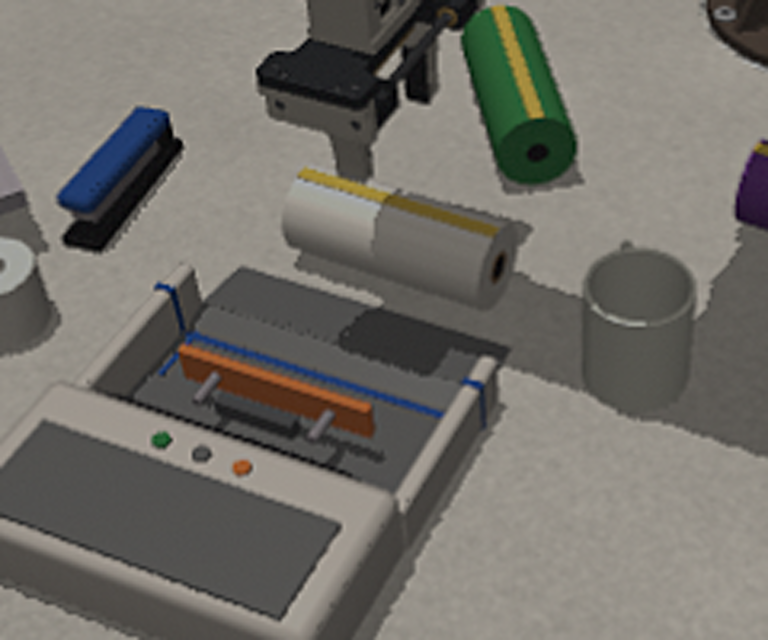

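The white yellow-striped roll is at s1 (395,235), with the gripper's front finger above it at (350,150) and the orange bar at (275,385). The path down is clear, so I lower the open jaws around the roll.

>>> drive_tool([
  [0, 1, 40, 0, 0, 0, -1],
  [0, 1, 70, 0, 0, 0, -1],
  [0, 1, 95, 0, 0, 0, -1],
  [0, 1, 110, 0, 0, 0, -1],
  [0, 1, 110, 0, 0, 0, -0.8],
  [0, 1, 110, 0, 0, 0, -0.8],
  [0, 1, 110, 0, 0, 0, -0.8],
  [0, 1, 110, 0, 0, 0, -0.8],
], grip_force=5)

```text
t: 2.65
eef_pos: [0.5131, -0.1482, 0.2004]
ee_rot: [-3.142, 0.001, -3.013]
force: [-0.5, 0.0, -0.8]
width: 0.079
```

```bash
python3 - <<'E'
from goto import *
show(); f=grab_frame('top'); r=fit_roll(f,[.513,-.148],.085); print(r,tobay(r[0],B)*1000)
E
```

```text
t 2.65 bay [-130.2    2.4] tipz 22.4 rpy [-3.142e+00  1.000e-03 -3.013e+00] F [-0.5  0.  -0.8] w 0.079Traceback (most recent call last):
  File "<stdin>", line 2, in <module>
  File "bay.py", line 13, in fit_roll
    lo,hi=np.percentile(s,[.5,99.5]); c=np.array(c0)+a*n+(lo+hi)/2*t
          ~~~~~~~~~~~~~^^^^^^^^^^^^^
    return _quantile_unchecked(
        a, q, axis, out, overwrite_input, method, keepdims, weights)
    return _ureduce(a,
                    func=_quantile_ureduce_func,
    ...<5 lines>...
                    overwrite_input=overwrite_input,
                    method=method)
    r = func(a, **kwargs)
    result = _quantile(arr,
                       quantiles=q,
    ...<2 lines>...
                       out=out,
                       weights=wgt)
    slices_having_nans = np.isnan(arr[-1, ...])
                                  ~~~^^^^^^^^^
IndexError: index -1 is out of bounds for axis 0 with size 0
```

>>> drive_tool([
  [-2, 0, 0, 0, 0, 0, -0.8],
  [-5, 0, 0, 0, 0, 0, -0.8],
  [-8, 0, 0, 0, 0, 0, -0.8],
  [-12, 0, 0, 0, 0, 0, -0.8],
  [-16, 0, 0, 0, 0, 0, -0.8],
  [-20, 0, 0, 0, 0, 0, -0.8],
  [-24, 0, 0, 0, 0, 0, -0.8],
  [-28, 0, 0, 0, 0, 0, -0.8],
  [-32, 0, 0, 0, 0, 0, -0.8],
  [-36, 0, 0, 0, 0, 0, -0.8],
  [-40, 0, 0, 0, 0, 0, -0.8],
  [-44, 0, 0, 0, 0, 0, -0.8],
])

```text
t: 4.2
eef_pos: [0.5568, -0.1426, 0.1997]
ee_rot: [3.142, 0.0, -3.013]
force: [-1.0, -0.1, -0.1]
width: 0.0789
```

```bash
python3 - <<'E'
from goto import *
show(); f=grab_frame('scene'); c=target(-.090,.002,0,0)[0][:2]; r=fit_roll(f,c,.1,.037); print(r,tobay(r[0],B)*1000)
E
```

```text
t 4.2 bay [-86.1   2.4] tipz 21.7 rpy [ 3.142  0.    -3.013] F [-1.  -0.1 -0.1] w 0.0789
(array([ 0.55233225, -0.14415402]), np.float64(0.08806426028083497), np.float64(0.03558084255652224), np.float64(0.1707393898958113), 786, np.float64(0.002293633932938952)) [-90.72626803   1.43902843]
```

>>> drive_tool([
  [-3, 0, 0, 0, 0, 0, -0.8],
  [-7, 0, 0, 0, 0, 0, -0.8],
  [-11, 0, 0, 0, 0, 0, -0.8],
  [-15, 0, 0, 0, 0, 0, -0.8],
  [-19, 0, 0, 0, 0, 0, -0.8],
  [-22, 0, 0, 0, 0, 0, -0.8],
  [-25, 0, 0, 0, 0, 0, -0.8],
  [-28, 0, 0, 0, 0, 0, -0.8],
  [-31, 0, 0, 0, 0, 0, -0.8],
  [-34, 0, 0, 0, 0, 0, -0.8],
  [-37, 0, 0, 0, 0, 0, -0.8],
  [-40, 0, 0, 0, 0, 0, -0.8],
])

```text
t: 5.75
eef_pos: [0.5964, -0.1375, 0.1996]
ee_rot: [3.142, -0.0, -3.013]
force: [-3.5, -0.4, 2.5]
width: 0.0792
```

```bash
python3 - <<'E'
from goto import *
show(); f=grab_frame('scene'); c=target(-.05,.002,0,0)[0][:2]; r=fit_roll(f,c,.1,.042); print(r,tobay(r[0],B)*1000)
save(f['img'][100:300,90:330],'s2.png',3.2)
E
```

```text
t 5.75 bay [-46.2   2.4] tipz 21.6 rpy [ 3.142 -0.    -3.013] F [-3.5 -0.4  2.5] w 0.0792
(array([ 0.59114351, -0.14147507]), np.float64(0.08373197797660509), np.float64(0.04202557811111003), np.float64(0.17127959920476787), 886, np.float64(0.0023668264403449413)) [-51.89054632  -0.85822047]
```

View pics/s2.png

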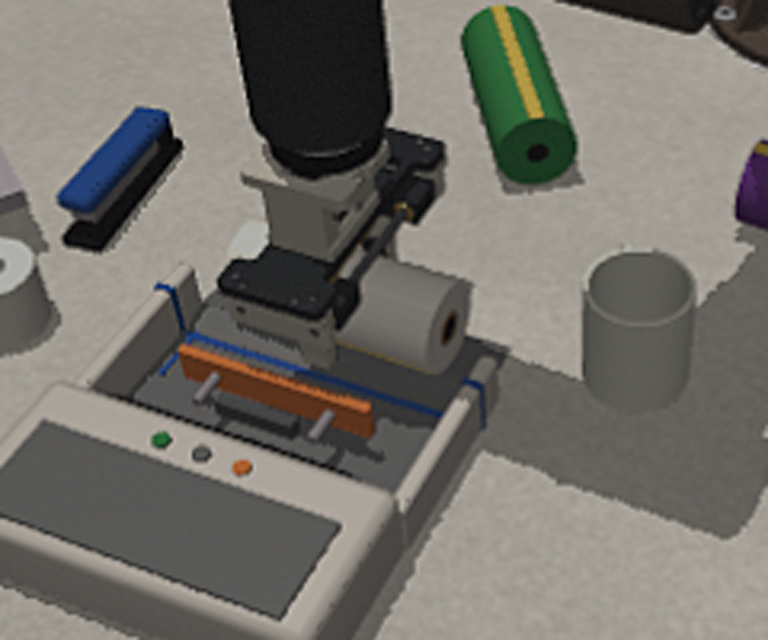

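>>> drive_tool([
  [-2, 0, 0, 0, 0, 0, -0.8],
  [-5, 0, 0, 0, 0, 0, -0.8],
  [-8, 0, 0, 0, 0, 0, -0.8],
  [-11, 0, 0, 0, 0, 0, -0.8],
  [-14, 0, 0, 0, 0, 0, -0.8],
  [-16, 0, 0, 0, 0, 0, -0.8],
  [-18, 0, 0, 0, 0, 0, -0.8],
  [-20, 0, 0, 0, 0, 0, -0.8],
  [-21, 0, 0, 0, 0, 0, -0.8],
  [-22, 0, 0, 0, 0, 0, -0.8],
  [-23, 0, 0, 0, 0, 0, -0.8],
  [-23, 0, 0, 0, 0, 0, -0.8],
])

```text
t: 7.3
eef_pos: [0.6194, -0.1345, 0.1998]
ee_rot: [-3.141, 0.001, -3.013]
force: [1.9, 0.8, -0.5]
width: 0.0785
```

```bash
cat > look.py <<'E'
from goto import *
import sys
show(); g=float(sys.argv[1])/1000; f=grab_frame(sys.argv[3] if len(sys.argv)>3 else 'scene'); c=target(g,0,0,0)[0][:2]; r=fit_roll(f,c,.1,float(sys.argv[2])/1000); r=fit_roll(f,r[0],r[1],r[2]); print('yaw-bay',r[1]-B[2],'z',r[2],'len',r[3],r[4],r[5],'bay',tobay(r[0],B)*1000)
E
python3 look.py -23 43
```

```text
t 7.3 bay [-23.    2.5] tipz 21.8 rpy [-3.141e+00  1.000e-03 -3.013e+00] F [ 1.9  0.8 -0.5] w 0.0785
yaw-bay -0.020065987778713282 z 0.04276611884783873 len 0.17106484817803536 889 0.0024002035661970077 bay [-19.58785261  -1.00488083]
```

>>> drive_tool([
  [0, 0, -4, 0, 0, 0, -0.8],
  [0, 0, -8, 0, 0, 0, -0.8],
  [0, 0, -12, 0, 0, 0, -0.8],
  [0, 0, -16, 0, 0, 0, -0.8],
  [0, 0, -20, 0, 0, 0, -0.8],
  [0, 0, -24, 0, 0, 0, -0.8],
  [0, 0, -27, 0, 0, 0, -0.8],
  [0, 0, -30, 0, 0, 0, -0.8],
  [0, 0, -33, 0, 0, 0, -0.8],
  [0, 0, -36, 0, 0, 0, -0.8],
  [0, 0, -38, 0, 0, 0, -0.8],
  [0, 0, -40, 0, 0, 0, -0.8],
])

```text
t: 8.85
eef_pos: [0.6189, -0.1346, 0.2397]
ee_rot: [3.142, -0.0, -3.014]
force: [1.3, 0.2, 0.6]
width: 0.079
```

```bash
python3 look.py -15 41
```

```text
t 8.85 bay [-23.5   2.4] tipz 61.7 rpy [ 3.142 -0.    -3.014] F [1.3 0.2 0.6] w 0.079
yaw-bay -0.025129548848625546 z 0.04012471134859714 len 0.17070378281072696 1151 0.002250005460354649 bay [-12.26912744  -1.31483388]
```

>>> drive_tool([
  [-1, 0, 0, 0, 0, 0, -0.8],
  [-2, 0, 0, 0, 0, 0, -0.8],
  [-3, 0, 0, 0, 0, 0, -0.8],
  [-4, 0, 0, 0, 0, 0, -0.8],
  [-5, 0, 0, 0, 0, 0, -0.8],
  [-6, 0, 0, 0, 0, 0, -0.8],
  [-7, 0, 0, 0, 0, 0, -0.8],
  [-8, 0, 0, 0, 0, 0, -0.8],
  [-9, 0, 0, 0, 0, 0, -0.8],
  [-11, 0, 0, 0, 0, 0, -0.8],
  [-14, 0, 0, 0, 0, 0, -0.8],
  [-17, 0, 0, 0, 0, 0, -0.8],
])

```text
t: 10.4
eef_pos: [0.636, -0.1324, 0.2396]
ee_rot: [-3.142, -0.0, -3.013]
force: [-0.4, -0.4, 0.6]
width: 0.0787
```

```bash
python3 look.py 0 37; python3 goto.py -60 0 130 1.699
```

```text
t 10.4 bay [-6.2  2.4] tipz 61.6 rpy [-3.142 -0.    -3.013] F [-0.4 -0.4  0.6] w 0.0787
yaw-bay -0.028382304533375313 z 0.03806465215928968 len 0.16949692590359977 1066 0.0022759021753870254 bay [-1.40151243 -1.4541257 ]
t 10.45 bay [-5.8  2.4] tipz 61.6 rpy [-3.141  0.    -3.013] F [ 1.4 -0.1 -0.1] w 0.0787
[ 54.2  -2.4 -68.4   0.    0.   90. ]
```

>>> drive_tool([
  [0, 0, -20, 0, 0, 0, -1],
  [0, 0, -50, 0, 0, 0, -1],
  [10, 0, -65, 0, 0, 10, -1],
  [20, -1, -65, 0, 0, 20, -1],
  [30, -1, -65, 0, 0, 30, -1],
  [40, -2, -65, 0, 0, 40, -1],
  [50, -2, -65, 0, 0, 50, -1],
  [60, -2, -65, 0, 0, 60, -1],
  [70, -2, -65, 0, 0, 70, -1],
  [75, -2, -65, 0, 0, 80, -1],
  [75, -2, -65, 0, 0, 90, -1],
  [75, -2, -65, 0, 0, 90, -1],
])

```text
t: 11.95
eef_pos: [0.5617, -0.144, 0.3048]
ee_rot: [3.141, 0.0, 1.7]
force: [0.8, -0.1, 0.2]
width: 0.0873
```

```bash
python3 goto.py -80 0 20 1.699; python3 - <<'E'
from goto import *
f=grab_frame('scene'); save(f['img'][100:300,90:330],'s3.png',3.2)
E
```

```text
t 11.95 bay [-81.4   0.4] tipz 126.8 rpy [3.141 0.    1.7  ] F [ 0.8 -0.1  0.2] w 0.0873
[-4.000e-01  1.400e+00  1.068e+02  0.000e+00  0.000e+00  1.000e-01]
```

View pics/s3.png

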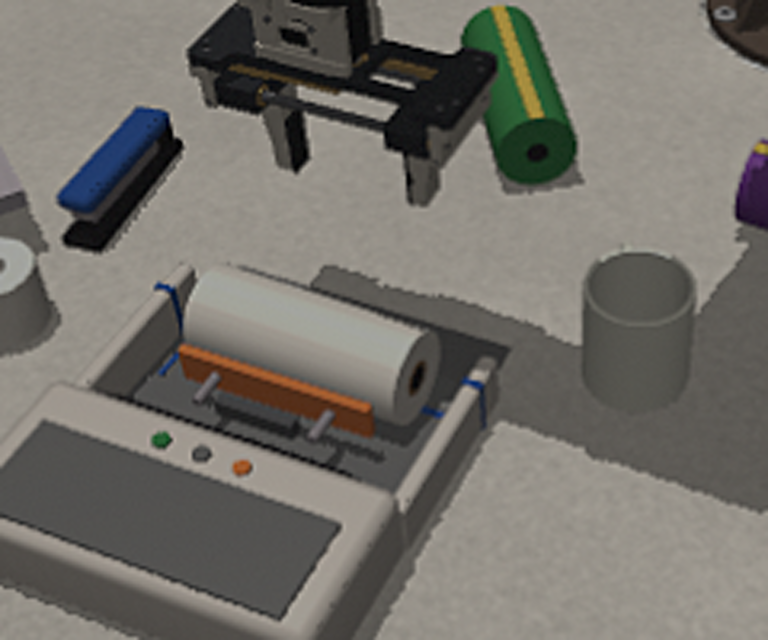

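The roll lies in the cradle (s3 centre (310,335)) a little off square, and the bar at (275,385) is untouched. The wide-open fingers are behind it. I lower them and advance.

>>> drive_tool([
  [0, 0, 40, 0, 0, 0, -1],
  [0, 0, 70, 0, 0, 0, -1],
  [0, 1, 95, 0, 0, 0, -1],
  [0, 1, 107, 0, 0, 0, -1],
  [0, 1, 107, 0, 0, 0, -1],
  [0, 8, 107, 0, 0, 0, -1],
  [0, 14, 107, 0, 0, 0, -1],
  [0, 19, 107, 0, 0, 0, -1],
  [0, 23, 107, 0, 0, 0, -1],
  [0, 26, 107, 0, 0, 0, -1],
  [0, 28, 107, 0, 0, 0, -1],
  [0, 28, 107, 0, 0, 0, -1],
])

```text
t: 13.5
eef_pos: [0.5895, -0.1404, 0.1976]
ee_rot: [-3.141, -0.0, 1.699]
force: [1.2, 0.8, -0.6]
width: 0.0876
```

```bash
python3 look.py 0 37
```

```text
t 13.5 bay [-53.4   0.4] tipz 19.6 rpy [-3.141 -0.     1.699] F [ 1.2  0.8 -0.6] w 0.0876
yaw-bay -0.02801577746431838 z 0.038247322685838026 len 0.1706520514065537 1840 0.0017526578165393116 bay [-1.32372031 -2.26701134]
```

>>> drive_tool([
  [0, 1, 0, 0, 0, 0, -1],
  [0, 2, 0, 0, 0, 0, -1],
  [0, 3, 0, 0, 0, 0, -1],
  [0, 4, 0, 0, 0, 0, -1],
  [0, 5, 0, 0, 0, 0, -1],
  [0, 6, 0, 0, 0, 0, -1],
  [0, 7, 0, 0, 0, 0, -1],
  [0, 8, 0, 0, 0, 0, -1],
  [0, 9, 0, 0, 0, 0, -1],
  [0, 10, 0, 0, 0, 0, -1],
  [0, 11, 0, 0, 0, 0, -1],
  [0, 12, 0, 0, 0, 0, -1],
])

```text
t: 15.05
eef_pos: [0.6015, -0.1388, 0.1977]
ee_rot: [3.142, 0.0, 1.699]
force: [-0.1, -0.6, 0.8]
width: 0.0878
```

```bash
python3 look.py 5 37
```

```text
t 15.05 bay [-41.3   0.4] tipz 19.7 rpy [3.142 0.    1.699] F [-0.1 -0.6  0.8] w 0.0878
yaw-bay -0.031841467400593876 z 0.038576000776997736 len 0.17072531811900393 1851 0.0017297900976801512 bay [ 5.19639183 -2.64761709]
```

>>> drive_tool([
  [0, 0.5, 0, 0, 0, 0, -1],
  [0, 1, 0, 0, 0, 0, -1],
  [0, 1.5, 0, 0, 0, 0, -1],
  [0, 2, 0, 0, 0, 0, -1],
  [0, 2.5, 0, 0, 0, 0, -1],
  [0, 3, 0, 0, 0, 0, -1],
  [0, 3.5, 0, 0, 0, 0, -1],
  [0, 4, 0, 0, 0, 0, -1],
  [0, 4.5, 0, 0, 0, 0, -1],
  [0, 5, 0, 0, 0, 0, -1],
  [0, 5.5, 0, 0, 0, 0, -1],
  [0, 5.5, 0, 0, 0, 0, -1],
])

```text
t: 16.6
eef_pos: [0.6067, -0.1382, 0.1976]
ee_rot: [-3.141, -0.0, 1.699]
force: [-2.2, 0.4, 0.5]
width: 0.0878
```

```bash
python3 look.py 10 37
```

```text
t 16.6 bay [-36.1   0.4] tipz 19.6 rpy [-3.141 -0.     1.699] F [-2.2  0.4  0.5] w 0.0878
yaw-bay -0.029924844362126488 z 0.038868918741742295 len 0.17023929348943512 1822 0.0017312638144340994 bay [10.51789603 -2.6625634 ]
```

>>> drive_tool([
  [0, 0.3, 0, 0, 0, 0, -1],
  [0, 0.6, 0, 0, 0, 0, -1],
  [0, 0.9, 0, 0, 0, 0, -1],
  [0, 1.2, 0, 0, 0, 0, -1],
  [0, 1.5, 0, 0, 0, 0, -1],
  [0, 1.5, 0, 0, 0, 0, -1],
])

```text
t: 17.4
eef_pos: [0.6084, -0.138, 0.1976]
ee_rot: [-3.142, 0.0, 1.699]
force: [-1.3, -1.4, 1.2]
width: 0.0882
```

```bash
python3 look.py 12 37
```

```text
t 17.4 bay [-34.4   0.4] tipz 19.6 rpy [-3.142  0.     1.699] F [-1.3 -1.4  1.2] w 0.0882
yaw-bay -0.016372785138867557 z 0.038915764163449953 len 0.17097803093555441 1801 0.0017734679313415557 bay [11.61359838 -2.69623461]
```

>>> drive_tool([
  [0, 0.3, 0, 0, 0, 0, -1],
  [0, 0.6, 0, 0, 0, 0, -1],
  [0, 0.9, 0, 0, 0, 0, -1],
  [0, 1.2, 0, 0, 0, 0, -1],
  [0, 1.2, 0, 0, 0, 0, -1],
])

```text
t: 18.08
eef_pos: [0.6096, -0.1378, 0.1977]
ee_rot: [3.142, 0.0, 1.699]
force: [-1.5, -1.9, 0.4]
width: 0.0875
```

```bash
python3 look.py 12 37
```

```text
t 18.07 bay [-33.2   0.4] tipz 19.7 rpy [3.142 0.    1.699] F [-1.5 -1.9  0.4] w 0.0875
yaw-bay -0.0077596918589849795 z 0.03897877990731161 len 0.170845052385763 1785 0.001814983831543443 bay [12.21265872 -2.62077159]
```

>>> drive_tool([
  [0, 0.3, 0, 0, 0, 0, -1],
  [0, 0.6, 0, 0, 0, 0, -1],
  [0, 0.9, 0, 0, 0, 0, -1],
  [0, 0.9, 0, 0, 0, 0, -1],
])

```text
t: 18.62
eef_pos: [0.6101, -0.1378, 0.1976]
ee_rot: [-3.141, -0.0, 1.699]
force: [-4.4, -0.9, 2.1]
width: 0.0879
```

```bash
python3 look.py 12 37
```

```text
t 18.62 bay [-32.6   0.4] tipz 19.6 rpy [-3.141 -0.     1.699] F [-4.4 -0.9  2.1] w 0.0879
yaw-bay -0.005407016857008881 z 0.0389673628583172 len 0.1702536566948526 1784 0.001813321517480907 bay [12.53164254 -2.36535084]
```

>>> drive_tool([
  [0, 0.3, 0, 0, 0, 0, -1],
  [0, 0.6, 0, 0, 0, 0, -1],
  [0, 0.6, 0, 0, 0, 0, -1],
])

```text
t: 19.05
eef_pos: [0.6104, -0.1377, 0.1975]
ee_rot: [-3.14, -0.0, 1.699]
force: [-6.3, -1.5, 3.3]
width: 0.0877
```

```bash
python3 look.py 12 37
```

```text
t 19.05 bay [-32.3   0.4] tipz 19.5 rpy [-3.14  -0.     1.699] F [-6.3 -1.5  3.3] w 0.0877
yaw-bay -0.003967845455712646 z 0.03904673574907074 len 0.17118192978332605 1790 0.0018075096602381837 bay [12.48951961 -2.82125161]
```

>>> drive_tool([
  [0, 0.3, 0, 0, 0, 0, -1],
  [0, 0.6, 0, 0, 0, 0, -1],
  [0, 0.9, 0, 0, 0, 0, -1],
  [0, 0.9, 0, 0, 0, 0, -1],
])

```text
t: 19.6
eef_pos: [0.6108, -0.1377, 0.1974]
ee_rot: [-3.139, -0.0, 1.698]
force: [-6.9, -1.3, 3.8]
width: 0.0875
```

```bash
python3 look.py 12 37;python3 goto.py; python3 -c "
from goto import *
grab_frame('top');show();grab_frame('top');show()"
```

```text
t 19.6 bay [-31.9   0.4] tipz 19.4 rpy [-3.139 -0.     1.698] F [-6.9 -1.3  3.8] w 0.0875
yaw-bay -0.001304231078067014 z 0.03904658070060758 len 0.1706655922065599 1795 0.0017853150025108097 bay [12.4727786 -2.6020896]
t 19.65 bay [-31.9   0.3] tipz 19.4 rpy [-3.139 -0.     1.698] F [-8.3 -1.5  5.2] w 0.0874
t 19.7 bay [-31.9   0.4] tipz 19.4 rpy [-3.139 -0.     1.698] F [-8.5 -2.5  4.6] w 0.0872
t 19.75 bay [-31.9   0.3] tipz 19.4 rpy [-3.139 -0.     1.698] F [-7.9 -1.5  3.9] w 0.0879
```

>>> drive_tool([
  [0, 0.3, 0, 0, 0, 0, -1],
  [0, 0.6, 0, 0, 0, 0, -1],
  [0, 0.7, 0, 0, 0, 0, -1],
  [0, 0.7, 0, 0, 0, 0, -1],
])

```text
t: 20.25
eef_pos: [0.6111, -0.1377, 0.1973]
ee_rot: [-3.138, -0.0, 1.698]
force: [-9.4, -1.1, 6.3]
width: 0.0875
```

```bash
cat > fr.py <<'E'
from goto import *
L=[]
for i in range(4):
    L.append(get_state()['force']); grab_frame('top')
m=np.mean(L,0); print(get_state()['t'],np.round(m,2),'along bay',m[0]*np.cos(.128)+m[1]*np.sin(.128),[round(x[0],1) for x in L])
E
python3 fr.py
```

```text
20.45 [-9.31 -1.18  5.88] along bay -9.379948070865742 [np.float64(-9.4), np.float64(-9.6), np.float64(-8.8), np.float64(-9.4)]
```

>>> drive_tool([
  [0, 0.3, 0, 0, 0, 0, -1],
  [0, 0.5, 0, 0, 0, 0, -1],
  [0, 0.5, 0, 0, 0, 0, -1],
  [0, 0.5, 0, 0, 0, 0, -1],
  [0, 0.5, 0, 0, 0, 0, -1],
  [0, 0.5, 0, 0, 0, 0, -1],
  [0, 0.5, 0, 0, 0, 0, -1],
  [0, 0.5, 0, 0, 0, 0, -1],
  [0, 0.5, 0, 0, 0, 0, -1],
  [0, 0.5, 0, 0, 0, 0, -1],
  [0, 0.5, 0, 0, 0, 0, -1],
  [0, 0.5, 0, 0, 0, 0, -1],
])

```text
t: 21.95
eef_pos: [0.6113, -0.1377, 0.1972]
ee_rot: [-3.137, -0.0, 1.698]
force: [-10.4, -1.3, 5.8]
width: 0.0879
```

```bash
python3 fr.py; python3 look.py 13 38
```

```text
22.15 [-10.17  -1.68   6.23] along bay -10.298424004265142 [np.float64(-10.4), np.float64(-9.4), np.float64(-10.3), np.float64(-10.6)]
t 22.15 bay [-31.4   0.3] tipz 19.2 rpy [-3.137 -0.     1.698] F [-10.   -2.1   6. ] w 0.0877
yaw-bay -0.0005622191389700604 z 0.03898039793955058 len 0.17086221733449788 1798 0.0017776541800377872 bay [12.64593656 -2.81195922]
```

The finger pushes at 10.3 N, but its downward friction of 6 N means the floor takes part of that push. I raise the tip slightly to unload it, so the bar itself sees about 10 N.

>>> drive_tool([
  [0, 0, -0.4, 0, 0, 0, -1],
  [0, 0, -0.8, 0, 0, 0, -1],
  [0, 0, -0.8, 0, 0, 0, -1],
])

```text
t: 22.58
eef_pos: [0.6116, -0.1376, 0.1975]
ee_rot: [-3.138, -0.001, 1.698]
force: [-7.6, -2.2, 2.0]
width: 0.088
```

```bash
python3 fr.py; python3 goto.py
```

```text
22.775 [-7.65 -2.48  1.83] along bay -7.899890209027307 [np.float64(-7.6), np.float64(-7.7), np.float64(-7.4), np.float64(-7.9)]
t 22.77 bay [-31.1   0.3] tipz 19.6 rpy [-3.138e+00 -1.000e-03  1.698e+00] F [-7.4 -2.4  0.8] w 0.0879
```

>>> drive_tool([
  [0, 0.3, -0.2, 0, 0, 0, -1],
  [0, 0.6, -0.4, 0, 0, 0, -1],
  [0, 0.9, -0.6, 0, 0, 0, -1],
  [0, 0.9, -0.6, 0, 0, 0, -1],
])

```text
t: 23.28
eef_pos: [0.6121, -0.1376, 0.1977]
ee_rot: [-3.136, -0.001, 1.698]
force: [-8.2, -1.5, 0.8]
width: 0.0877
```

```bash
python3 fr.py; python3 goto.py
```

```text
23.475 [-8.28 -2.23 -0.07] along bay -8.493843211785663 [np.float64(-8.2), np.float64(-8.3), np.float64(-8.7), np.float64(-7.8)]
t 23.48 bay [-30.7   0.3] tipz 19.7 rpy [-3.136e+00 -1.000e-03  1.697e+00] F [-7.6 -1.6  0.1] w 0.0876
```

>>> drive_tool([
  [0, 0.3, 0, 0, 0, 0, -1],
  [0, 0.6, -0.1, 0, 0, 0, -1],
  [0, 0.6, -0.1, 0, 0, 0, -1],
])

```text
t: 23.85
eef_pos: [0.6123, -0.1375, 0.1977]
ee_rot: [-3.135, -0.001, 1.697]
force: [-8.2, -1.8, 1.1]
width: 0.0878
```

```bash
python3 fr.py; python3 goto.py
```

```text
24.05 [-9.16 -2.56  0.73] along bay -9.4159888623797 [np.float64(-8.2), np.float64(-9.3), np.float64(-10.0), np.float64(-9.2)]
t 24.05 bay [-30.4   0.3] tipz 19.7 rpy [-3.135e+00 -1.000e-03  1.697e+00] F [-9.2 -2.7 -0.1] w 0.0877
```

One more 0.4 mm forward, then hold for over a second.

>>> drive_tool([
  [0, 0.2, 0, 0, 0, 0, -1],
  [0, 0.5, -0.1, 0, 0, 0, -1],
  [0, 0.5, -0.1, 0, 0, 0, -1],
  [0, 0.5, -0.1, 0, 0, 0, -1],
  [0, 0.5, -0.1, 0, 0, 0, -1],
  [0, 0.5, -0.1, 0, 0, 0, -1],
  [0, 0.5, -0.1, 0, 0, 0, -1],
  [0, 0.5, -0.1, 0, 0, 0, -1],
  [0, 0.5, -0.1, 0, 0, 0, -1],
  [0, 0.5, -0.1, 0, 0, 0, -1],
  [0, 0.5, -0.1, 0, 0, 0, -1],
  [0, 0.5, -0.1, 0, 0, 0, -1],
])

```text
t: 25.55
eef_pos: [0.6125, -0.1375, 0.1977]
ee_rot: [-3.135, -0.001, 1.697]
force: [-10.2, -2.1, 1.4]
width: 0.0879
```

```bash
python3 fr.py; python3 look.py 13 38
```

```text
25.75 [-10.01  -2.2    0.83] along bay -10.206213695559436 [np.float64(-10.2), np.float64(-9.9), np.float64(-10.1), np.float64(-9.7)]
t 25.75 bay [-30.2   0.3] tipz 19.7 rpy [-3.135e+00 -1.000e-03  1.697e+00] F [-11.3  -2.2   0.9] w 0.0877
yaw-bay -0.0006073308200992833 z 0.03907025403995919 len 0.1705552606928568 1792 0.001779099424382611 bay [13.52674413 -2.61942707]
```

The hold read 10.2 N for about 1.7 s with almost no vertical force. Now I ease off slowly.

>>> drive_tool([
  [0, -0.4, 0, 0, 0, 0, -1],
  [0, -0.8, 0, 0, 0, 0, -1],
  [0, -1.2, 0, 0, 0, 0, -1],
  [0, -1.6, 0, 0, 0, 0, -1],
  [0, -2.0, 0, 0, 0, 0, -1],
  [0, -2.4, 0, 0, 0, 0, -1],
  [0, -2.8, 0, 0, 0, 0, -1],
  [0, -3.2, 0, 0, 0, 0, -1],
  [0, -3.6, 0, 0, 0, 0, -1],
  [0, -4, 0, 0, 0, 0, -1],
  [0, -4.4, 0, 0, 0, 0, -1],
  [0, -4.8, 0, 0, 0, 0, -1],
])

```text
t: 27.3
eef_pos: [0.6106, -0.1376, 0.1994]
ee_rot: [3.141, 0.0, 1.699]
force: [-3.9, -1.2, -2.3]
width: 0.0875
```

```bash
python3 look.py 11 38
```

```text
t 27.3 bay [-32.1   0.5] tipz 21.4 rpy [3.141 0.    1.699] F [-3.9 -1.2 -2.3] w 0.0875
yaw-bay -0.0034430461480110253 z 0.039082284918896065 len 0.17113759538914153 1803 0.001813247544263491 bay [13.04522542 -2.69265016]
```

>>> drive_tool([
  [0, -0.4, 0, 0, 0, 0, -1],
  [0, -0.8, 0, 0, 0, 0, -1],
  [0, -1.2, 0, 0, 0, 0, -1],
  [0, -1.6, 0, 0, 0, 0, -1],
  [0, -2.0, 0, 0, 0, 0, -1],
  [0, -2.4, 0, 0, 0, 0, -1],
  [0, -2.9, 0, 0, 0, 0, -1],
  [0, -3.4, 0, 0, 0, 0, -1],
  [0, -4, 0, 0, 0, 0, -1],
  [0, -4.6, 0, 0, 0, 0, -1],
  [0, -5.2, 0, 0, 0, 0, -1],
  [0, -5.8, 0, 0, 0, 0, -1],
])

```text
t: 28.85
eef_pos: [0.6045, -0.1384, 0.1993]
ee_rot: [3.142, -0.0, 1.699]
force: [0.1, 0.2, -0.2]
width: 0.0875
```

```bash
python3 look.py 8 38
```

```text
t 28.85 bay [-38.2   0.4] tipz 21.3 rpy [ 3.142 -0.     1.699] F [ 0.1  0.2 -0.2] w 0.0875
yaw-bay -0.0023371509515404676 z 0.038736575166493745 len 0.17131741689570934 1865 0.001796832337515513 bay [ 6.87207337 -2.74531128]
```

Roll follows, square. I continue the retreat slowly to let it settle in the cradle.

>>> drive_tool([
  [0, -0.7, 0, 0, 0, 0, -1],
  [0, -1.4, 0, 0, 0, 0, -1],
  [0, -2.1, 0, 0, 0, 0, -1],
  [0, -2.8, 0, 0, 0, 0, -1],
  [0, -3.5, 0, 0, 0, 0, -1],
  [0, -4.2, 0, 0, 0, 0, -1],
  [0, -4.9, 0, 0, 0, 0, -1],
  [0, -5.6, 0, 0, 0, 0, -1],
  [0, -6.3, 0, 0, 0, 0, -1],
  [0, -7, 0, 0, 0, 0, -1],
  [0, -8, 0, 0, 0, 0, -1],
  [0, -9, 0, 0, 0, 0, -1],
])

```text
t: 30.4
eef_pos: [0.5955, -0.1396, 0.1992]
ee_rot: [-3.142, -0.0, 1.699]
force: [-0.0, 0.0, 0.1]
width: 0.0876
```

```bash
python3 look.py 0 37
```

```text
t 30.4 bay [-47.3   0.4] tipz 21.2 rpy [-3.142 -0.     1.699] F [-0.   0.   0.1] w 0.0876
yaw-bay -0.0032222901835704393 z 0.03829624922650934 len 0.17128782999789632 1845 0.0017371416225464105 bay [-2.25552351 -2.59001174]
```

>>> drive_tool([
  [0, -1, 0, 0, 0, 0, -1],
  [0, -3, 0, 0, 0, 0, -1],
  [0, -6, 0, 0, 0, 0, -1],
  [0, -12, 0, 0, 0, 0, -1],
  [0, -20, 0, 0, 0, 0, -1],
  [0, -30, 0, 0, 0, 0, -1],
  [0, -40, -10, 0, 0, 0, -1],
  [0, -45, -40, 0, 0, 0, -1],
  [0, -60, -90, 0, 0, 0, -1],
  [0, -100, -120, 0, 0, 0, -1],
  [0, -130, -120, 0, 0, 0, -1],
  [0, -130, -120, 0, 0, 0, -1],
])

```text
t: 31.95
eef_pos: [0.4644, -0.1565, 0.3207]
ee_rot: [3.14, -0.0, 1.698]
force: [1.0, 0.0, -0.0]
width: 0.0874
```

```bash
python3 look.py 0 37; python3 look.py 0 37 top; python3 - <<'E'
from goto import *
f=grab_frame('top'); save(f['img'][90:250,230:470],'t4.png',3.2)
g=grab_frame('scene'); save(g['img'],'s4.png')
E
```

```text
t 31.95 bay [-179.5    0.4] tipz 142.7 rpy [ 3.14  -0.     1.698] F [ 1.  0. -0.] w 0.0874
yaw-bay -0.0015777663296361044 z 0.03818375293870488 len 0.17019476460108077 1831 0.0017043104611334388 bay [-3.28558511 -2.23075349]
t 32.0 bay [-178.2    0.4] tipz 142.5 rpy [3.14  0.    1.699] F [ 0.4 -0.  -0.2] w 0.0878
yaw-bay -0.00306120857267822 z 0.03544922706942489 len 0.16890361576737545 1812 0.0016390774124067904 bay [-2.01728606 -2.88789059]
```

View pics/t4.png

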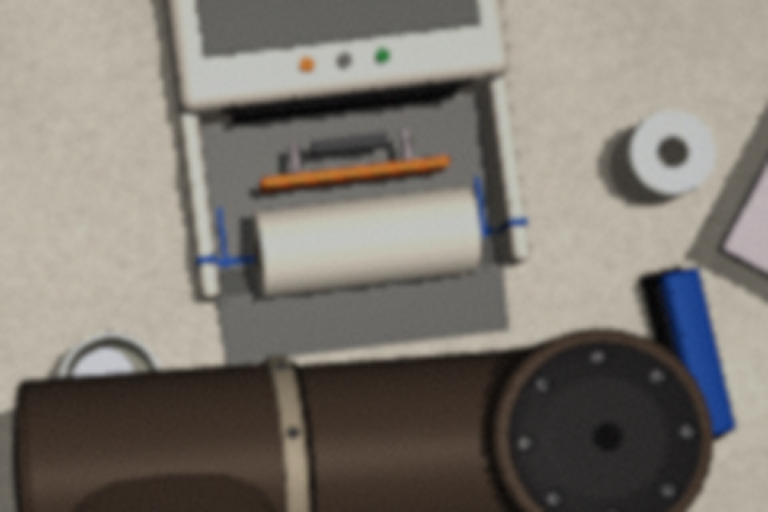

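View pics/s4.png

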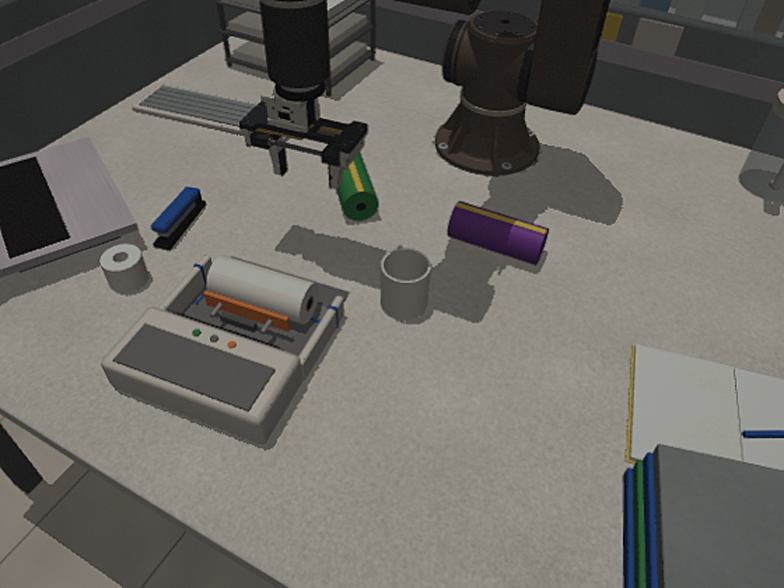

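t4 shows the roll at (370,240), square and clear of the bar (355,170), with both ends inside the end lines. s4 shows the mug, stapler and spare where they were. I wait to confirm it is at rest.

>>> drive_tool([
  [0, 0, 0, 0, 0, 0, -1],
  [0, 0, 0, 0, 0, 0, -1],
  [0, 0, 0, 0, 0, 0, -1],
  [0, 0, 0, 0, 0, 0, -1],
  [0, 0, 0, 0, 0, 0, -1],
  [0, 0, 0, 0, 0, 0, -1],
  [0, 0, 0, 0, 0, 0, -1],
  [0, 0, 0, 0, 0, 0, -1],
  [0, 0, 0, 0, 0, 0, -1],
  [0, 0, 0, 0, 0, 0, -1],
  [0, 0, 0, 0, 0, 0, -1],
  [0, 0, 0, 0, 0, 0, -1],
])

```text
t: 33.65
eef_pos: [0.4667, -0.1562, 0.3193]
ee_rot: [3.142, -0.0, 1.699]
force: [-0.2, 0.4, -0.8]
width: 0.0875
```

```bash
for i in 1 2 3; do python3 look.py 0 37|tail -1; done; python3 look.py 0 37 top
```

```text
yaw-bay -0.00294411073850398 z 0.038101262894451746 len 0.17062016927741075 1830 0.0016730815790385928 bay [-3.28854447 -2.25721189]
yaw-bay -0.001718848145869173 z 0.03815885624459906 len 0.1710084958161774 1835 0.0017298068866553502 bay [-3.32421276 -2.74475318]
yaw-bay -0.0010420456133418132 z 0.038215351131721524 len 0.17146360855526815 1822 0.0016813235216862432 bay [-3.33399695 -2.84606127]
t 33.8 bay [-177.2    0.4] tipz 141.3 rpy [3.142 0.    1.699] F [0.2 0.1 0. ] w 0.0872
yaw-bay -0.00410986772987941 z 0.035413031583468146 len 0.1684636596445631 1811 0.0016327947415873307 bay [-2.18116324 -2.75864059]
```

```bash
python3 -c "
from station import *
print(job_done())"
```

```text
the job is handed in; nothing more can be done
None
```

The roll is in the bay, at rest in the cradle and square, and I handed the job in at about 34 s of the 64 s limit. It reported no verdict.

- **Rolling in:** I rolled the white, yellow-striped roll up the ramp with the jaws open loosely around it. The front finger braked it down behind the lip so it could not run into the bar.
- **The push:** I then pushed with both open fingers behind it, which squared the roll against the orange bar. A first 1.7 s hold read 10.3 N at the wrist, but with about 6 N of downward finger friction, so the bar itself probably felt less. I raised the tip slightly and held again. That hold read about 10.2 N for roughly 1.7 s with about 1 N vertical. No wrist reading reached 12 N.
- **Easing off:** I backed off slowly, the roll followed the fingers back into the cradle, and the arm moved clear.

Last checks:
- **At rest:** the roll did not move over 1.8 s, and the robot was touching nothing.
- **Square:** it is within about 0.004 rad of the bay.
- **Sideways:** it sits about 3 mm off centre, which leaves roughly 19 mm to the nearer end line.
- **On the mark:** my fits put it 2 to 3 mm before my estimate of the mark, the two cameras differing by about 1 mm. I put this down to calibration error, since the roll is lying freely in the cradle.
- **Other objects:** the last pictures show the mug, stapler and small spare roll where they were.

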